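Load, clamp and start the laboratory shaker

TASK

Change the samples in the shaker: flip its cam lever up to draw the clamp bar back, move each finished jar (clear, white cap) from the shaker to the cork mat, and stand every amber jar upright in the bays against the back stop, one to a bay, any bay. With all jars in place flip the cam lever fully down so that the bar holds them; only then open the red guard on the start box until it stays open by itself and press the green button beneath it fully down, leaving the guard open. Leave the other things on the bench alone.

Things in the scene. Friction and masses are not known exactly. Their poses are not given: they have to be found in the camera images.
- shaker: white laboratory shaker with an aluminium deck, 230 (x) by 320 mm (y), fixed; place and yaw vary. Origin: centre of its underside; deck at z = 70 mm. +x points to the back stop, a steel wall with inner face at x = 100 mm, 30 mm high above the deck. Before it four bays side by side along y, pitch 72 mm, between steel dividers 4 mm thick, 22 mm high, x 52 to 100 mm. Clamp bar and lever lie on the -x side
- mat: brown cork mat lying on the bench to the right, 110 (x) by 190 mm (y), 1 mm thin, flush with the bench, so that jars on it stand at bench height; fixed; place and yaw vary. Origin: its centre
- bay0 (a point): on the deck, where the centre of a jar's underside belongs in the first bay, 29 mm from the back stop; each bay is 68 mm wide between its dividers. The same points of the other three bays follow at 72, 144 and 216 mm along the shaker's +y
- clampbar (a joint): blue clamp bar across all bays, 12 mm thick, top 31 mm above the deck, driven by the cam lever. In m: 0 = in, its inner face 57 mm from the back stop (holds the jars); 0.033 = drawn back along the shaker's -x, 90 mm from the stop. It moves 22 mm per rad of the lever and pushes jars towards the stop as the lever comes down; with the lever down it holds against some 15 N
- camlever (a joint): steel cam lever with orange end on the shaker's deck, in front of the bar. In rad: 0 = flat, pointing to the shaker's +y: bar in and locked; 1.5 = standing up: bar back, bays open. Hinge along the shaker's x; positive turns +y up to +z. Stiff, stays where left, needs about 5 N at its end
- lever_tip (a point): middle of the lever's orange end, a roller 18 mm across and 24 mm long, lying along the hinge direction (shaker's x); 85 mm from the hinge; when flat it is 28 mm above the deck
- lever_hinge (a point): on the hinge axis of the cam lever, 28 mm above the deck
- startbox: grey start box, 130 by 130 by 60 mm high, yellow plate on top, fixed on the bench at a place and yaw that vary. Origin: centre of its underside; its top is at z = 60 mm
- guard (a joint): red hinged guard over the start button, 56 mm wide (y), 74 mm long (x), top 34 mm above its hinge, open beneath. In rad: 0 = shut, 1.95 = fully open, leaning back. 50 g, free hinge along the start box's y at its +x side (positive lifts the -x edge); lower down it falls shut, above about 1.5 it falls open and rests at 1.95
- guard_fin (a point): grip fin on the guard's top near its front edge, 14 mm wide (along the hinge), 16 mm deep, standing 30 mm above the cover's top; this point is on its mid-line, 8 mm below its tip, 22 mm above the cover's top; 60 mm in front (-x) of the hinge and 56 mm above it when shut
- guard_hinge (a point): hinge axis of the guard, 4 mm above the start box's top, 37 mm behind (+x) the button's axis
- start (a joint): green spring start button under the guard. Value in m: 0 = up, 0.006 = fully down (takes 5 N); springs back when let go
- start_top (a point): middle of the top of the green button, 28 mm across, 18 mm above the start box's top when up; presses straight down
- jar0: amber glass jar with a blue screw cap, one of up to four alike, any may be absent (None). Body 54 mm across, 55 mm high; cap 40 mm across from 58 to 90 mm high; heavy base. Origin: centre of the underside, z up the jar. 0.12 to 0.22 kg. To be loaded
- jar1: amber glass jar with a blue screw cap, one of up to four alike, any may be absent (None). Body 54 mm across, 55 mm high; cap 40 mm across from 58 to 90 mm high; heavy base. Origin: centre of the underside, z up the jar. 0.12 to 0.22 kg. To be loaded
- jar2: amber glass jar with a blue screw cap, one of up to four alike, any may be absent (None). Body 54 mm across, 55 mm high; cap 40 mm across from 58 to 90 mm high; heavy base. Origin: centre of the underside, z up the jar. 0.12 to 0.22 kg. To be loaded
- jar3: amber glass jar with a blue screw cap, one of up to four alike, any may be absent (None). Body 54 mm across, 55 mm high; cap 40 mm across from 58 to 90 mm high; heavy base. Origin: centre of the underside, z up the jar. 0.12 to 0.22 kg. To be loaded
- clear0: finished sample: clear glass jar with a white screw cap, same size and shape as the amber ones (body 54 mm, cap 40 mm across, 90 mm high), origin at centre of underside; one or two are there (others None), starting clamped in the shaker's bays. To be stood on the cork mat
- clear1: finished sample: clear glass jar with a white screw cap, same size and shape as the amber ones (body 54 mm, cap 40 mm across, 90 mm high), origin at centre of underside; one or two are there (others None), starting clamped in the shaker's bays. To be stood on the cork mat
- clear2: finished sample: clear glass jar with a white screw cap, same size and shape as the amber ones (body 54 mm, cap 40 mm across, 90 mm high), origin at centre of underside; one or two are there (others None), starting clamped in the shaker's bays. To be stood on the cork mat
- clear3: finished sample: clear glass jar with a white screw cap, same size and shape as the amber ones (body 54 mm, cap 40 mm across, 90 mm high), origin at centre of underside; one or two are there (others None), starting clamped in the shaker's bays. To be stood on the cork mat
- washbottle: white plastic wash bottle with red cap, 56 mm across, 160 mm high; bystander, to be left alone
- beaker: clear open beaker, 64 mm across, 80 mm high; bystander, to be left alone
- bulb: brown rubber pipette bulb lying flat, 80 mm long, 40 mm high; bystander, to be left alone
There are look-alikes about, which are no part of the job. Leave any yellow look-alike of the clear0 alone.

How it is judged:
By the outcome, as a careful person would: the job done as asked, in the order asked, and still so for the second after the job is handed in, with the robot touching nothing.
Of jar0, jar1, jar2, jar3 only 2 to 4 are there at a start; the rules pass over those that are not, and their reading is None.
Of clear0, clear1, clear2, clear3 only 1 to 2 are there at a start; the rules pass over those that are not, and their reading is None.
At some moment in a run one of jar0, jar1, jar2, jar3 may be knocked a few centimetres aside while the robot is not near it.
It also fails if it takes over 210 s, if anything falls off the work surface, if the arm or the gripper's body presses on something with over 40 N, if the wrist force passes 120 N, or if a joint passes its speed limit or range.

ROBOT

A 6-joint arm with a two-finger parallel gripper is mounted at the origin on the work surface. World frame = base frame: x ahead of the robot, y to its left, z up, the work surface at z = 0. Lengths are in mm, angles in rad, forces in N, time in s.
With the tool pointing down it reaches from about 350 to 875 mm from the base axis. Payload 4.2 kg.
Tool frame: the origin (TCP) lies midway between the tips of the shut fingers; the grasp point (between the pads) lies 19 mm behind it; z points along the fingers, y is the line along which they close (so a half turn about z gives the same grasp; the last joint's range is limited). The gripper opens to 85 mm and grips with 20 to 120 N. Pads are 22 mm wide; open, the fingers measure 114 mm over their backs; the gripper's body (76 mm by 85 mm) begins 54 mm behind the grasp point. The pads swing forward as they close: fully open they stand 13 mm farther back than shut.
Start: joints at [-0.99, 0.385, 0.008, 0, -1.194, -0.259], TCP at [197.687, -592.89, 231.312] pointing down, gripper open.
Joint ranges: [-3.14, 3.14], [-1.21, 2.06], [-1.07, 1.41], [-3.16, 2.05], [-2.99, -0.16], [-3.1, 3.1]. Speed limits (rad/s): [2.79, 2.79, 3.14, 3.14, 3.14, 3.14].

INTERFACE

Orientations are given as a unit quaternion [x, y, z, w].
In Python, from bench import read_state, get_image, job_done gives the robot as it stands.
- The arm moves only by the shell command python3 -m jog 'ROWS'. ROWS is JSON, a list of rows, each a list of 3 entries, a list of its own where there are three numbers: the shift along the world's x, y, z scaled (see below), then the turn, a rotation vector about the world's x, y, z scaled (see below), then the gripper's target within -1 to 1 (shut at 1, half-way at 0, fully open at -1). In form: [[[x, y, z], [wx, wy, wz], claw], ...]. A call has 1 to 20 rows; each row is the pose to reach, as a shift and turn from the pose commanded when the call began; what a row does not reach only later rows make up. The controller multiplies each number of a shift by 10 cm and each number of a turn by 120 degrees. A row lasts 1/10 s, in which the tool goes at most 50 mm and 8.59 degrees, less where a joint would pass 70% of its speed; a pose out of reach is approached as far as the arm can. A call with a number of a shift or a turn outside -1 to 1 is refused whole. A call with a gripper value outside its range is refused whole. The fingers move at their own pace and stop on an object; the grip force is fixed at half the most. Time passes only in rows, so rows that repeat a pose let the fingers close. It gives the time, the measured TCP pose, the force, the opening and the grip force at its end, in the units of the state.
- read_state(): the state, without advancing time (a new reading comes with each control period).
- get_image(name): name is "scene" or "top" or "wrist"; returns a dict with "frame" (420x560x3 uint8, red, green, blue), "range_z" (420x560 float32, mm along the optical axis (not along the pixel's ray), 0 where there is no reading), "fx", "fy", "cx", "cy" (pixels), "distortion" ([k1, k2, p1, p2, k3] as OpenCV has them; the pictures are not rectified), "R" (3x3) and "t" (3): a world point X has camera coordinates R X + t. Camera axes: x right, y down, z forward; pixel columns grow to the right and rows downward; lengths in mm; the calibration is good to about 2 mm. A picture is of the moment at which its call begins.
- job_done(): hands the job in; it is judged then, once.
The state is a dict: "clock": time; "joints": joint angles; "joint_vel": joint speeds; "joint_efforts": joint torques, N m; "position": TCP position; "ee_rot": TCP orientation; "contact_force": force on the tool from outside, world axes, zero at the start; "wrist_torque": the same for the moment, N m; "gripper_width": finger opening in mm; "grasp_force": force on a finger pad.
Only numpy, scipy, OpenCV 4.12 (cv2) and the standard library are available. Lean on these libraries where they do the work, as an engineer would, in place of code of your own. Each camera call takes 0.05 s, during which the arm holds its last target. There are 200 camera calls.

## Working session

There is one attempt and no reset: what is moved stays moved. The work goes in short steps, Python scripts to look and compute and a shell command to move; the robot and the scene stay as the last step left them, time stands still between calls to the robot, and variables do not carry over. Pictures are saved under pics/ and viewed, at most 14 in all, crops included, and the job is handed in when it is done.

```bash
mkdir -p pics; ls
cat > h.py <<'E'
import numpy as np, cv2
from bench import read_state, get_image, job_done
def snap(cam,name=None):
    im=get_image(cam)
    if name: cv2.imwrite(f'pics/{name}.png',im['frame'][:,:,::-1])
    return im
def K(im): return np.array([[im['fx'],0,im['cx']],[0,im['fy'],im['cy']],[0,0,1.]])
def ray(im,u,v):
    p=cv2.undistortPoints(np.array([[[u,v]]],float),K(im),np.array(im['distortion'],float))[0,0]
    R=np.array(im['R']);return -R.T@np.array(im['t']),R.T@np.array([p[0],p[1],1.])
def onz(im,u,v,z):
    c,d=ray(im,u,v);return c+d*(z-c[2])/d[2]
def cloud(im):
    h,w=im['range_z'].shape;u,v=np.meshgrid(np.arange(w),np.arange(h))
    p=cv2.undistortPoints(np.stack([u,v],-1).reshape(-1,1,2).astype(float),K(im),np.array(im['distortion'],float)).reshape(h,w,2)
    z=im['range_z'][...,None];c=np.concatenate([p*z,z],-1)
    X=(c-np.array(im['t']))@np.array(im['R']);X[im['range_z']<=0]=np.nan;return X
def proj(im,X):
    rv=cv2.Rodrigues(np.array(im['R'],float))[0]
    return cv2.projectPoints(np.array(X,float).reshape(-1,1,3),rv,np.array(im['t'],float),K(im),np.array(im['distortion'],float))[0].reshape(-1,2)
E
python3 -c "
from h import *
for c in('scene','top','wrist'):
    i=snap(c,c+'0');print(c,-np.array(i['R']).T@i['t'],(i['range_z']>0).mean())
s=read_state();print(s)"
```

```text
pics
scene [1095.56466994  859.16929867  866.92658497] 0.9959013605442177
top [ 413.27226176   27.51687456 1349.12049835] 0.9960501700680272
wrist [ 135.38008597 -614.32154984  372.91745102] 0.9936734693877551
{'clock': 0.15, 'joints': array([-9.90419690e-01,  3.85382629e-01,  6.95169940e-03, -3.59586171e-04,
       -1.19398147e+00, -2.58616062e-01]), 'joint_vel': array([-0.00105542, -0.00185165,  0.00574646,  0.00196279,  0.00050013,
       -0.00078082]), 'joint_efforts': array([-4.61420277e-04, -3.92678118e+01,  1.88581789e+01,  4.18865830e+00,
       -3.41845247e-03, -5.75692795e-06]), 'position': array([ 197.54044822, -592.507387  ,  230.4747895 ]), 'ee_rot': array([-1.60121698e-01,  9.87096936e-01,  8.06044269e-04, -1.76478422e-04]), 'contact_force': array([ 0.25577127, -0.19152643, -0.50588999]), 'wrist_torque': array([-0.0035255 , -0.00224165, -0.02147268]), 'grasp_force': 0.0, 'gripper_width': 85.46414415485492}
```

View pics/scene0.png

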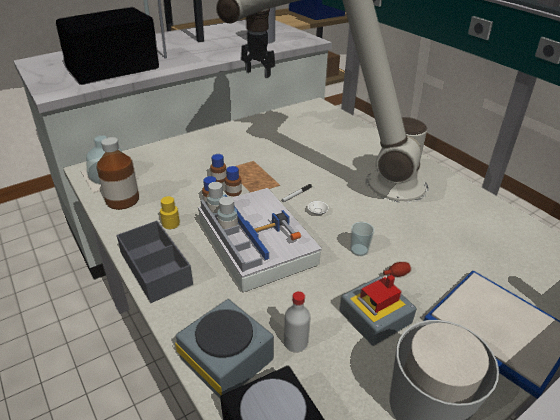

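View pics/top0.png

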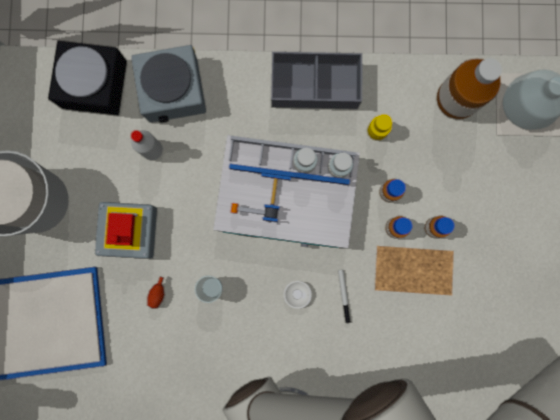

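The top view has the shaker at about (288,190), with two clear jars in its right-hand bays at (305,160) and (341,163). The three amber jars are at (397,187), (402,226) and (443,226), the cork mat is at (415,270) and the start box is at (125,230). The yellow look-alike is at (380,126).

```bash
cat > m.py <<'E'
from h import *
im=snap('top');C=cloud(im);f=im['frame'];hsv=cv2.cvtColor(f,cv2.COLOR_RGB2HSV)
z=C[...,2];print('K',im['fx'],im['distortion'])
def box(m,name,zz,amin=30):
    m=m.astype(np.uint8);n,l,s,c=cv2.connectedComponentsWithStats(m)
    for i in range(1,n):
        if s[i,4]<amin: continue
        ys,xs=np.where(l==i)
        P=cv2.undistortPoints(np.stack([xs,ys],-1).reshape(-1,1,2).astype(float),K(im),np.array(im['distortion'],float)).reshape(-1,2)
        R=np.array(im['R']);c0=-R.T@np.array(im['t']);d=np.c_[P,np.ones(len(P))]@R
        W=c0+d*((zz-c0[2])/d[:,2])[:,None]
        r=cv2.minAreaRect(W[:,:2].astype(np.float32))
        print(name,'px',c[i].round(),'area',s[i,4],'ctr',np.round(W[:,:2].mean(0),1),'rect',np.round(r[0],1),np.round(r[1],1),round(r[2],2),'medz',np.nanmedian(z[ys,xs]).round(1))
H,S,V=hsv[...,0],hsv[...,1],hsv[...,2]
box((H>100)&(H<130)&(S>150)&(z>75)&(z<115),'blue~90',90)
box((H>100)&(H<130)&(S>150)&(z>90)&(z<115),'bar',101)
sub=np.zeros_like(z,bool);sub[120:260,200:370]=1
box(sub&(z>62)&(z<180),'shaker',70,500)
box(sub&(z>152)&(z<170),'clearcap',160)
box((H>5)&(H<20)&(S>90)&(z>-10)&(z<8),'mat',0,500)
sb=np.zeros_like(z,bool);sb[190:270,80:170]=1
box(sb&(z>45)&(z<75),'sbox',60)
box(sb&((H<8)|(H>172))&(S>150)&(z>90)&(z<105),'guardtop',98)
box(sb&(z>110)&(z<140),'fin',128,5)
box(sb&(H>20)&(H<35)&(S>150),'yel',60)
box(sub&(H>4)&(H<18)&(S>150),'orange',107,10)
E
python3 m.py; python3 -c "
import cv2
a=cv2.imread('pics/top0.png')
b=cv2.resize(a[190:270,85:165],(400,400),interpolation=2);c=cv2.resize(a[130:250,210:370],(533,400),interpolation=2)
cv2.imwrite('pics/c0.png',cv2.resize(cv2.hconcat([b,c]),(800,343)))"
```

```text
K 542.1470396471336 [0.0123098 0.        0.        0.        0.       ]
blue~90 px [288. 174.] area 590 ctr [613.5   4.2] rect [611.2   2.5] [279.9  17.8] 84.0 medz 101.1
blue~90 px [396. 188.] area 213 ctr [ 586.7 -248.8] rect [ 586.8 -248.7] [35.4 37.6] 1.07 medz 90.6
blue~90 px [270. 219.] area 30 ctr [507.7  43.8] rect [507.9  44.3] [28.3  5.9] 82.95 medz 111.2
blue~90 px [403. 226.] area 218 ctr [ 497.6 -263.8] rect [ 497.6 -263.9] [35.  38.8] 27.48 medz 90.5
blue~90 px [444. 225.] area 230 ctr [ 500.3 -360.6] rect [ 500. -361.] [34.9 39.7] 1.11 medz 90.2
bar px [288. 174.] area 589 ctr [611.7   4.3] rect [609.5   2.7] [277.4  17.7] 84.0 medz 101.1
bar px [396. 187.] area 119 ctr [ 585.5 -246.7] rect [ 585.9 -246.9] [34.2 33.2] 45.17 medz 92.3
bar px [403. 226.] area 129 ctr [ 497.2 -262.7] rect [ 497.3 -263.5] [34.5 34.7] 89.93 medz 91.9
bar px [445. 225.] area 122 ctr [ 500.6 -358. ] rect [ 500.4 -359.9] [32.3 34.4] 1.12 medz 91.9
shaker px [287. 191.] area 12884 ctr [576.2   5.4] rect [577.2   5.6] [319.9 230.1] 83.41 medz 72.0
clearcap px [306. 156.] area 256 ctr [643.2 -34.6] rect [642.9 -34.9] [38.3 37.8] 1.07 medz 160.5
clearcap px [343. 161.] area 253 ctr [ 633.6 -115.9] rect [ 633.7 -115.4] [37.7 39.7] 46.09 medz 160.5
mat px [414. 270.] area 3224 ctr [ 394.3 -312.4] rect [ 394.4 -312.2] [186.8 106.9] 87.18 medz 1.9
sbox px [126. 230.] area 2136 ctr [476.2 387.6] rect [477.2 391.7] [132.2 129.3] 87.98 medz 61.0
guardtop px [120. 228.] area 657 ctr [480.  390.9] rect [478.  391.5] [54.7 71.1] 88.0 medz 98.8
fin px [115. 238.] area 57 ctr [454.2 392.4] rect [453.8 391.7] [15.7 18.2] 1.09 medz 127.3
yel px [129. 227.] area 523 ctr [484.6 380.2] rect [481.7 393.3] [82.4 99.3] 89.31 medz 61.8
orange px [234. 208.] area 49 ctr [530.2 127.3] rect [530.1 127.5] [12.1 19.7] 82.11 medz 107.7
```

View pics/c0.png

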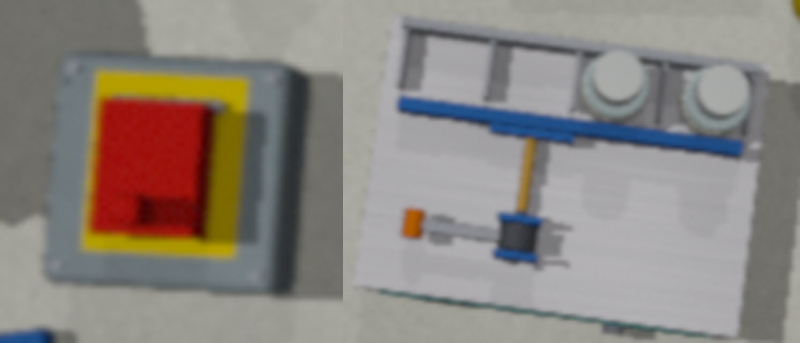

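The left crop shows the guard with its fin at the front (-x), so the hinge is at +x and the box yaw is about -2°. In the right crop the lever lies flat with its orange tip at the +y end, at about (530,127) in world coordinates. The shaker yaw is about -6.6°. I'll move above the lever tip with the fingers closing along the shaker's x.

```bash
python3 -m jog '[[[0.2,0.45,0],[0,0,0.034],-0.3],[[0.415,0.9,0],[0,0,0.068],-0.3],[[0.415,0.9,0],[0,0,0.068],-0.3]]'
python3 -m jog '[[[0.2,0.45,0],[0,0,0.034],-0.3],[[0.415,0.9,0],[0,0,0.068],-0.3],[[0.415,0.9,0],[0,0,0.068],-0.3]]'
```

```text
clock: 0.5
position: [240.3, -498.7, 231.3]
ee_rot: [-0.233, 0.973, 0.001, 0.0]
contact_force: [0.7, -0.6, 0.0]
gripper_width: 55.6
grasp_force: 0.0
clock: 0.8
position: [282.0, -409.3, 231.6]
ee_rot: [-0.302, 0.953, 0.0, 0.0]
contact_force: [-0.6, 0.6, -0.7]
gripper_width: 55.4
grasp_force: 0.0
```

```bash
python3 -m jog '[[[0.2,0.5,0],[0,0,0.05],-0.3],[[0.4,1,0],[0,0,0.1],-0.3],[[0.4,1,0],[0,0,0.1],-0.3]]'
python3 -m jog '[[[0.2,0.5,0],[0,0,0.05],-0.3],[[0.4,1,0],[0,0,0.1],-0.3],[[0.4,1,0],[0,0,0.1],-0.3]]'
python3 -m jog '[[[0.25,0.5,0],[0,0,0.05],-0.3],[[0.45,1,0],[0,0,0.1],-0.3],[[0.45,1,0],[0,0,0.1],-0.3]]'
python3 -m jog '[[[0.25,0.5,0],[0,0,0.05],-0.3],[[0.5,1,0],[0,0,0.1],-0.3],[[0.5,1,0],[0,0,0.1],-0.3]]'
python3 -m jog '[[[0.35,0.5,0],[0,0,0],-0.3],[[0.7,1,0],[0,0,0],-0.3],[[0.7,1,0],[0,0,0],-0.3]]'
python3 -m jog '[[[0.03,0.37,0],[0,0,0.005],-0.3],[[0.03,0.37,0],[0,0,0.005],-0.3],[[0.03,0.37,0],[0,0,0.005],-0.3]]'
python3 -c "
from h import *
s=read_state();print(s['position'],s['ee_rot']);n=s['ee_rot'];print(2*np.degrees(np.arctan2(n[1],n[0]))-90)"
```

```text
clock: 1.1
position: [321.5, -310.3, 231.6]
ee_rot: [-0.399, 0.917, -0.0, 0.0]
contact_force: [1.1, -0.8, 0.6]
gripper_width: 55.4
grasp_force: 0.0
clock: 1.4
position: [362.2, -210.6, 231.7]
ee_rot: [-0.493, 0.87, -0.0, 0.001]
contact_force: [-0.0, -0.2, 0.8]
gripper_width: 55.7
grasp_force: 0.0
clock: 1.7
position: [407.6, -110.8, 231.6]
ee_rot: [-0.581, 0.814, -0.0, 0.001]
contact_force: [-0.9, -0.5, 0.4]
gripper_width: 55.3
grasp_force: 0.0
clock: 2.0
position: [458.0, -11.1, 231.3]
ee_rot: [-0.662, 0.75, -0.0, 0.0]
contact_force: [0.5, -0.9, -0.5]
gripper_width: 55.6
grasp_force: 0.0
clock: 2.3
position: [528.1, 88.2, 230.8]
ee_rot: [-0.66, 0.751, -0.0, -0.0]
contact_force: [-0.2, -0.9, -0.4]
gripper_width: 55.7
grasp_force: 0.0
clock: 2.6
position: [528.9, 123.2, 230.7]
ee_rot: [-0.664, 0.747, 0.0, -0.001]
contact_force: [0.1, 0.1, -1.3]
gripper_width: 55.4
grasp_force: 0.0
[528.9344269  123.17839716 230.71452257] [-6.64357096e-01  7.47414908e-01  8.58659466e-05 -7.72320785e-04]
173.26607569599645
```

```bash
python3 -m jog '[[[0.01,0.035,-0.4],[0,0,0],-0.3],[[0.01,0.035,-0.8],[0,0,0],-0.3],[[0.01,0.035,-0.8],[0,0,0],-0.3]]'
python3 -m jog '[[[0,0,-0.2],[0,0,0],-0.3],[[0,0,-0.45],[0,0,0],-0.3],[[0,0,-0.62],[0,0,0],-0.3],[[0,0,-0.62],[0,0,0],-0.3]]'
python3 -m jog '[[[0,0,0],[0,0,0],0],[[0,0,0],[0,0,0],0.3],[[0,0,0],[0,0,0],1],[[0,0,0],[0,0,0],1],[[0,0,0],[0,0,0],1],[[0,0,0],[0,0,0],1],[[0,0,0],[0,0,0],1]]'
```

```text
clock: 2.9
position: [525.9, 124.2, 146.4]
ee_rot: [-0.663, 0.748, 0.002, -0.006]
contact_force: [-0.2, -0.1, -0.7]
gripper_width: 55.5
grasp_force: 0.0
clock: 3.3
position: [529.3, 126.1, 89.0]
ee_rot: [-0.664, 0.747, 0.0, -0.001]
contact_force: [0.3, 0.5, -0.0]
gripper_width: 55.6
grasp_force: 0.0
clock: 4.0
position: [532.3, 127.8, 91.7]
ee_rot: [-0.665, 0.747, -0.002, 0.003]
contact_force: [3.7, -3.2, 2.7]
gripper_width: 22.3
grasp_force: 60.6
```

```bash
python3 -m jog '[[[0,-0.01,0.127],[0,0,0],1],[[-0.004,-0.038,0.25],[0,0,0],1],[[-0.01,-0.084,0.37],[0,0,0],1],[[-0.017,-0.147,0.48],[0,0,0],1],[[-0.026,-0.226,0.579],[0,0,0],1],[[-0.037,-0.32,0.666],[0,0,0],1],[[-0.049,-0.424,0.737],[0,0,0],1],[[-0.062,-0.538,0.792],[0,0,0],1],[[-0.076,-0.66,0.829],[0,0,0],1],[[-0.091,-0.785,0.848],[0,0,0],1],[[-0.097,-0.835,0.85],[0,0,0],1],[[-0.097,-0.835,0.85],[0,0,0],1],[[-0.097,-0.835,0.85],[0,0,0],1]]'
```

```text
clock: 5.3
position: [522.7, 45.3, 175.9]
ee_rot: [-0.664, 0.748, -0.001, 0.004]
contact_force: [5.3, 2.3, -3.5]
gripper_width: 20.1
grasp_force: 59.3
```

```bash
python3 -m jog '[[[0,0,0],[0,0,0],-0.3],[[0,0,0],[0,0,0],-0.3],[[0,0,0],[0,0,0],-0.3],[[0,0,0],[0,0,0],-0.3],[[0,0,0.3],[0,0,0],-0.3],[[0,0,0.8],[0,0,0],-0.3],[[0,0,0.8],[0,0,0],-0.3]]'
python3 -m jog '[[[0,-0.5,0],[0,0,0],-0.5],[[0,-1,0],[0,0,0],-0.5],[[0,-1,0],[0,0,0],-0.5]]'
python3 -c "
from h import *
snap('scene','s1')"; python3 m.py | grep -v -e K -e mat -e sbox -e guard -e fin -e yel
```

```text
clock: 6.0
position: [523.7, 44.7, 261.5]
ee_rot: [-0.665, 0.746, -0.004, 0.006]
contact_force: [0.6, -0.3, 0.7]
gripper_width: 55.5
grasp_force: 0.0
clock: 6.3
position: [519.3, -59.9, 254.4]
ee_rot: [-0.663, 0.749, -0.0, -0.0]
contact_force: [-0.3, 0.1, -0.5]
gripper_width: 63.9
grasp_force: 0.0
blue~90 px [396. 188.] area 212 ctr [ 586.7 -248.7] rect [ 586.8 -248.8] [35.4 37.5] 1.07 medz 90.7
blue~90 px [402. 226.] area 206 ctr [ 497.8 -263.6] rect [ 498.  -262.5] [37.1 35.1] 89.79 medz 90.3
blue~90 px [444. 225.] area 215 ctr [ 500.3 -360.4] rect [ 500.2 -360.3] [34.9 39.8] 26.31 medz 90.4
bar px [397. 187.] area 130 ctr [ 585.4 -247.7] rect [ 586.2 -248.2] [34.1 34.7] 37.85 medz 92.0
bar px [403. 226.] area 114 ctr [ 496.7 -262.7] rect [ 497.6 -263.3] [34.1 30.3] 33.77 medz 92.2
bar px [445. 225.] area 118 ctr [ 501.4 -358.6] rect [ 500.4 -357.6] [33.7 31.4] 45.18 medz 92.0
shaker px [272. 157.] area 3459 ctr [657.4  43. ] rect [635.3  -1. ] [319.7 113.1] 83.45 medz 73.2
shaker px [315. 233.] area 1283 ctr [476.7 -62.1] rect [467.4 -45. ] [ 69.3 215.8] 8.24 medz 70.9
clearcap px [306. 156.] area 256 ctr [643.2 -34.7] rect [642.9 -34.9] [38.3 37.8] 1.07 medz 160.8
clearcap px [344. 155.] area 39 ctr [ 648.5 -118.5] rect [ 649.  -118.6] [31.3  7.8] 81.46 medz 160.7
```

View pics/s1.png

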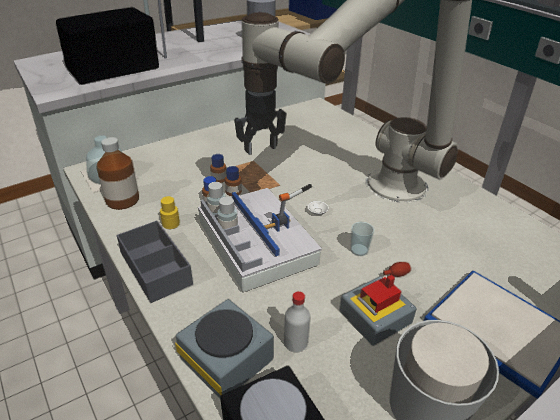

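Lever up and bar back (orange tip at about (284,197)). Next I'll grasp the clear jar in bay 1.

```bash
python3 -m jog '[[[0.4,0.1,0],[0,0,0],-0.5],[[0.8,0.25,0],[0,0,0],-0.5],[[1,0.25,0],[0,0,0],-0.5],[[1,0.25,0],[0,0,0],-0.5]]'
python3 -m jog '[[[0.24,0,-0.3],[0,0,0],-0.5],[[0.24,0,-0.6],[0,0,0],-0.5],[[0.24,0,-0.6],[0,0,0],-0.5],[[0.24,0,-0.6],[0,0,0],-0.5]]'
```

```text
clock: 6.8
position: [622.0, -29.1, 252.7]
ee_rot: [-0.666, 0.746, 0.0, -0.001]
contact_force: [-0.7, 1.1, 0.4]
gripper_width: 64.0
grasp_force: 0.0
clock: 7.2
position: [643.5, -30.5, 194.8]
ee_rot: [-0.665, 0.746, -0.0, -0.001]
contact_force: [0.7, -0.4, 0.7]
gripper_width: 63.9
grasp_force: 0.0
```

```bash
python3 -m jog '[[[0,-0.04,-0.2],[0,0,0],-0.5],[[0,-0.04,-0.45],[0,0,0],-0.5],[[0,-0.04,-0.63],[0,0,0],-0.5],[[0,-0.04,-0.63],[0,0,0],-0.5],[[0,-0.04,-0.63],[0,0,0],0],[[0,-0.04,-0.63],[0,0,0],1],[[0,-0.04,-0.63],[0,0,0],1],[[0,-0.04,-0.63],[0,0,0],1],[[0,-0.04,-0.63],[0,0,0],1],[[0,-0.04,-0.63],[0,0,0],1]]'
python3 -m jog '[[[0,0,0.2],[0,0,0],1],[[0,0,0.4],[0,0,0],1],[[0,0,0.7],[0,0,0],1],[[0,0,0.9],[0,0,0],1],[[0,0,0.9],[0,0,0],1],[[0,0,0.9],[0,0,0],1]]'
```

```text
clock: 8.2
position: [645.7, -34.8, 134.5]
ee_rot: [-0.665, 0.747, -0.002, 0.002]
contact_force: [-0.8, 0.7, 6.2]
gripper_width: 38.3
grasp_force: 60.6
clock: 8.8
position: [643.4, -34.7, 220.7]
ee_rot: [-0.665, 0.747, 0.001, 0.0]
contact_force: [-0.6, -0.3, -1.8]
gripper_width: 38.8
grasp_force: 60.7
```

```bash
python3 -m jog '[[[-0.2,-0.1,0.2],[0,0,0],1],[[-0.4,-0.4,0.3],[0,0,0],1],[[-0.65,-0.7,0.3],[0,0,0],1],[[-0.84,-1,0.3],[0,0,0],1]]'
python3 -m jog '[[[-0.25,-0.3,0],[0,0,0],1],[[-0.55,-0.65,0],[0,0,0],1],[[-0.84,-1,0],[0,0,0],1]]'
python3 -m jog '[[[-0.25,-0.3,0],[0,0,0],1],[[-0.55,-0.65,0],[0,0,0],1],[[-0.83,-1,-0.1],[0,0,0],1],[[-0.83,-1,-0.2],[0,0,0],1]]'
python3 -m jog '[[[0,-0.15,-0.2],[0,0,0],1],[[0,-0.22,-0.5],[0,0,0],1],[[0,-0.22,-0.8],[0,0,0],1],[[0,-0.22,-1],[0,0,0],1],[[0,-0.22,-1],[0,0,0],1],[[0,-0.22,-1],[0,0,0],1]]'
```

```text
clock: 9.2
position: [557.7, -135.4, 249.5]
ee_rot: [-0.665, 0.747, 0.002, -0.001]
contact_force: [-0.3, 0.0, -2.5]
gripper_width: 38.1
grasp_force: 60.8
clock: 9.5
position: [473.7, -235.4, 249.2]
ee_rot: [-0.665, 0.747, 0.002, -0.001]
contact_force: [0.3, -0.0, -2.1]
gripper_width: 38.2
grasp_force: 60.8
clock: 9.9
position: [389.0, -337.0, 229.3]
ee_rot: [-0.663, 0.749, 0.002, -0.001]
contact_force: [-0.1, 0.8, -1.4]
gripper_width: 38.5
grasp_force: 60.9
clock: 10.5
position: [392.9, -356.6, 130.6]
ee_rot: [-0.665, 0.747, 0.001, -0.001]
contact_force: [1.1, -0.6, 0.3]
gripper_width: 38.3
grasp_force: 60.9
```

```bash
python3 -m jog '[[[0,0,-0.2],[0,0,0],1],[[0,0,-0.4],[0,0,0],1],[[0,0,-0.55],[0,0,0],1],[[0,0,-0.6],[0,0,0],1],[[0,0,-0.63],[0,0,0],1],[[0,0,-0.65],[0,0,0],1],[[0,0,-0.65],[0,0,0],1]]'
```

```text
clock: 11.2
position: [393.5, -357.2, 67.1]
ee_rot: [-0.665, 0.747, -0.001, 0.0]
contact_force: [0.0, 0.0, -1.9]
gripper_width: 38.3
grasp_force: 60.9
```

```bash
python3 -m jog '[[[0,0,-0.02],[0,0,0],1],[[0,0,-0.035],[0,0,0],1],[[0,0,-0.035],[0,0,0],1]]'
python3 -m jog '[[[0,0,0],[0,0,0],0],[[0,0,0],[0,0,0],-0.4],[[0,0,0],[0,0,0],-0.4],[[0,0,0],[0,0,0],-0.4],[[0,0,0.3],[0,0,0],-0.4],[[0,0,0.6],[0,0,0],-0.4],[[0,0,1],[0,0,0],-0.5],[[0,0,1],[0,0,0],-0.5]]'
python3 -m jog '[[[0,0.3,0.3],[0,0,0],-0.5],[[0.3,0.6,0.6],[0,0,0],-0.5],[[0.6,0.8,0.7],[0,0,0],-0.5],[[0.8,0.8,0.7],[0,0,0],-0.5],[[0.8,0.8,0.7],[0,0,0],-0.5]]'
python3 -m jog '[[[0.4,0.4,0],[0,0,0],-0.5],[[0.8,0.8,0],[0,0,0],-0.5],[[0.8,0.8,0],[0,0,0],-0.5]]'
python3 -m jog '[[[0.4,0.4,0],[0,0,0],-0.5],[[0.8,0.8,0],[0,0,0],-0.5],[[0.8,0.8,0],[0,0,0],-0.5],[[0.8,0.8,0],[0,0,0],-0.5]]'
```

```text
clock: 11.5
position: [393.6, -357.3, 64.3]
ee_rot: [-0.665, 0.747, -0.001, 0.0]
contact_force: [-0.9, 1.9, 5.9]
gripper_width: 38.5
grasp_force: 61.9
clock: 12.3
position: [396.1, -359.0, 168.5]
ee_rot: [-0.665, 0.746, -0.006, 0.001]
contact_force: [0.4, -0.9, 0.3]
gripper_width: 64.2
grasp_force: 0.0
clock: 12.8
position: [475.2, -276.1, 232.6]
ee_rot: [-0.666, 0.746, -0.0, 0.0]
contact_force: [-1.4, 0.7, -0.3]
gripper_width: 63.7
grasp_force: 0.0
clock: 13.1
position: [554.5, -194.7, 231.6]
ee_rot: [-0.666, 0.746, 0.0, -0.0]
contact_force: [-0.1, -0.8, -0.6]
gripper_width: 64.3
grasp_force: 0.0
clock: 13.5
position: [633.2, -115.9, 231.2]
ee_rot: [-0.666, 0.746, 0.001, -0.001]
contact_force: [-0.7, -0.0, 0.3]
gripper_width: 64.0
grasp_force: 0.0
```

```bash
python3 -m jog '[[[0,0,-0.3],[0,0,0],-0.5],[[0,0,-0.6],[0,0,0],-0.5],[[0,0,-0.85],[0,0,0],-0.5],[[0,0,-0.98],[0,0,0],-0.5],[[0,0,-0.98],[0,0,0],-0.5],[[0,0,-0.98],[0,0,0],0],[[0,0,-0.98],[0,0,0],1],[[0,0,-0.98],[0,0,0],1],[[0,0,-0.98],[0,0,0],1],[[0,0,-0.98],[0,0,0],1],[[0,0,-0.98],[0,0,0],1]]'
python3 -m jog '[[[0,0,0.2],[0,0,0],1],[[0,0,0.4],[0,0,0],1],[[0,0,0.7],[0,0,0],1],[[0,0,0.9],[0,0,0],1],[[0,0,0.9],[0,0,0],1],[[0,0,0.9],[0,0,0],1]]'
```

```text
clock: 14.6
position: [634.4, -117.2, 137.0]
ee_rot: [-0.665, 0.747, -0.002, 0.001]
contact_force: [1.3, -0.7, 6.3]
gripper_width: 37.9
grasp_force: 60.4
clock: 15.2
position: [632.1, -116.4, 223.5]
ee_rot: [-0.665, 0.747, 0.001, -0.0]
contact_force: [-0.6, -0.1, -2.5]
gripper_width: 38.1
grasp_force: 60.5
```

```bash
python3 -m jog '[[[-0.25,-0.1,0.1],[0,0,0],1],[[-0.5,-0.3,0.1],[0,0,0],1],[[-0.75,-0.45,0.1],[0,0,0],1],[[-1,-0.6,0.1],[0,0,0],1]]'
python3 -m jog '[[[-0.25,-0.15,0],[0,0,0],1],[[-0.5,-0.3,0],[0,0,0],1],[[-0.75,-0.45,0],[0,0,0],1],[[-1,-0.6,0],[0,0,0],1],[[-1,-0.6,0],[0,0,0],1]]'
python3 -m jog '[[[-0.25,-0.2,-0.1],[0,0,0],1],[[-0.36,-0.31,-0.3],[0,0,0],1],[[-0.36,-0.31,-0.6],[0,0,0],1],[[-0.36,-0.31,-0.9],[0,0,0],1],[[-0.36,-0.31,-0.9],[0,0,0],1],[[-0.36,-0.31,-0.9],[0,0,0],1]]'
```

```text
clock: 15.6
position: [530.6, -177.0, 232.2]
ee_rot: [-0.665, 0.747, 0.002, -0.001]
contact_force: [0.1, -0.6, -1.8]
gripper_width: 38.1
grasp_force: 60.7
clock: 16.1
position: [428.9, -237.3, 232.7]
ee_rot: [-0.664, 0.748, 0.003, -0.001]
contact_force: [-0.3, 0.1, -1.9]
gripper_width: 38.0
grasp_force: 60.9
clock: 16.7
position: [396.9, -267.8, 144.2]
ee_rot: [-0.665, 0.747, 0.001, -0.001]
contact_force: [-0.1, -0.3, -0.5]
gripper_width: 38.2
grasp_force: 60.9
```

Expect contact at TCP z of about 66. I'll ease down to it.

```bash
python3 -m jog '[[[0,0,-0.2],[0,0,0],1],[[0,0,-0.4],[0,0,0],1],[[0,0,-0.6],[0,0,0],1],[[0,0,-0.7],[0,0,0],1],[[0,0,-0.74],[0,0,0],1],[[0,0,-0.76],[0,0,0],1],[[0,0,-0.77],[0,0,0],1],[[0,0,-0.78],[0,0,0],1],[[0,0,-0.78],[0,0,0],1]]'
```

```text
clock: 17.6
position: [397.3, -268.0, 67.3]
ee_rot: [-0.665, 0.747, -0.0, 0.0]
contact_force: [-1.0, -0.9, -2.4]
gripper_width: 38.3
grasp_force: 61.1
```

```bash
python3 -m jog '[[[0,0,-0.015],[0,0,0],1],[[0,0,-0.03],[0,0,0],1],[[0,0,-0.03],[0,0,0],1]]'
python3 -m jog '[[[0,0,0],[0,0,0],0],[[0,0,0],[0,0,0],-0.4],[[0,0,0],[0,0,0],-0.4],[[0,0,0],[0,0,0],-0.4],[[0,0,0.3],[0,0,0],-0.4],[[0,0,0.6],[0,0,0],-0.4],[[0,0,1],[0,0,0],-0.5],[[0,0,1],[0,0,0],-0.5]]'
python3 -m jog '[[[0,0.5,0.3],[0,0,0],-0.5],[[0,1,0.6],[0,0,0],-0.5],[[0,1,0.6],[0,0,0],-0.5]]'
python3 -m jog '[[[0,0.5,0],[0,0,0],-0.5],[[0,1,0],[0,0,0],-0.5],[[0,1,0],[0,0,0],-0.5]]'
python3 -c "
from h import *
im=snap('top','t2')"; python3 m.py | grep -v -e K -e mat -e sbox -e guard -e fin -e yel
```

```text
clock: 17.9
position: [397.8, -268.5, 66.7]
ee_rot: [-0.666, 0.746, -0.001, -0.0]
contact_force: [-2.9, 3.2, 17.4]
gripper_width: 38.3
grasp_force: 62.7
clock: 18.7
position: [400.3, -269.3, 168.9]
ee_rot: [-0.665, 0.746, -0.005, 0.002]
contact_force: [0.8, -0.2, -0.0]
gripper_width: 64.0
grasp_force: 0.0
clock: 19.0
position: [397.7, -166.1, 225.8]
ee_rot: [-0.666, 0.746, -0.001, 0.001]
contact_force: [0.4, -0.8, 0.0]
gripper_width: 64.4
grasp_force: 0.0
clock: 19.3
position: [397.0, -63.5, 223.6]
ee_rot: [-0.668, 0.744, 0.0, 0.001]
contact_force: [0.6, -0.3, 1.1]
gripper_width: 64.1
grasp_force: 0.0
blue~90 px [285. 187.] area 548 ctr [583.8  10. ] rect [581.2   6.6] [278.7  16.3] 83.38 medz 101.5
blue~90 px [396. 188.] area 216 ctr [ 586.6 -248.6] rect [ 586.8 -248.7] [35.4 37.6] 1.07 medz 90.9
blue~90 px [270. 219.] area 31 ctr [507.6  44.2] rect [507.8  44.3] [28.3  5.8] 81.62 medz 111.3
blue~90 px [403. 226.] area 216 ctr [ 497.6 -263.9] rect [ 498.  -264.9] [37.1 35.1] 89.93 medz 90.3
blue~90 px [439. 237.] area 225 ctr [ 472.9 -347.7] rect [ 473. -348.] [32.4 37.4] 1.12 medz 90.5
bar px [285. 187.] area 548 ctr [582.3  10.2] rect [579.7   6.7] [276.3  16.2] 83.38 medz 101.5
bar px [397. 188.] area 126 ctr [ 584.3 -247.8] rect [ 584.1 -247.5] [35.8 33.6] 76.82 medz 92.0
bar px [270. 219.] area 30 ctr [506.7  43.8] rect [506.4  44.2] [ 4.6 27.7] 1.1 medz 111.4
bar px [403. 225.] area 118 ctr [ 497.8 -262.8] rect [ 498.1 -263.9] [33.6 32.7] 59.76 medz 91.9
bar px [440. 237.] area 132 ctr [ 472.7 -346.9] rect [ 472.6 -347. ] [32.1 32.5] 89.56 medz 92.0
shaker px [287. 190.] area 12603 ctr [578.3   6.6] rect [577.2   5.6] [319.9 230.1] 83.41 medz 71.6
orange px [262. 209.] area 61 ctr [529.7  62.5] rect [529.9  63. ] [20.8 13.8] 1.21 medz 190.5
```

View pics/t2.png

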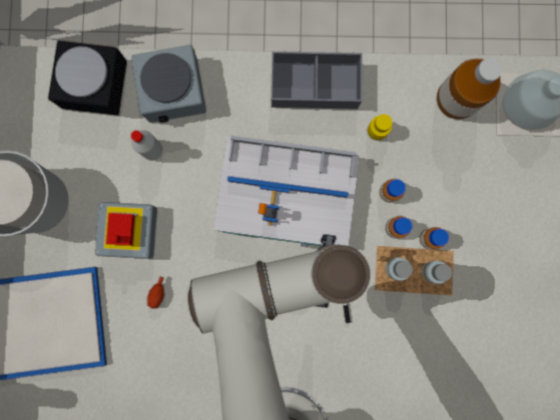

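Both clear jars stand on the mat, at (400,268) and (438,272). One amber jar was knocked and now sits at about (473,-348). I'll pick that one first.

```bash
python3 -m jog '[[[0.2,-0.5,0],[0,0,0],-0.5],[[0.4,-1,0],[0,0,0],-0.5],[[0.4,-1,0],[0,0,0],-0.5]]'
python3 -m jog '[[[0.2,-0.5,0],[0,0,0],-0.5],[[0.36,-1,0],[0,0,0],-0.5],[[0.36,-1,0],[0,0,0],-0.5]]'
python3 -m jog '[[[0,-0.5,0],[0,0,0],-0.5],[[0,-0.84,-0.3],[0,0,0],-0.5],[[0,-0.84,-0.8],[0,0,0],-0.5],[[0,-0.84,-0.8],[0,0,0],-0.5],[[0,-0.84,-0.8],[0,0,0],-0.5]]'
```

```text
clock: 19.7
position: [437.8, -172.6, 222.8]
ee_rot: [-0.662, 0.749, 0.0, -0.001]
contact_force: [-0.1, 0.4, -0.7]
gripper_width: 63.8
grasp_force: 0.0
clock: 20.0
position: [473.1, -273.2, 222.2]
ee_rot: [-0.662, 0.749, 0.0, -0.001]
contact_force: [-0.9, 0.2, -0.8]
gripper_width: 64.1
grasp_force: 0.0
clock: 20.5
position: [472.0, -352.5, 143.6]
ee_rot: [-0.665, 0.747, 0.001, -0.001]
contact_force: [0.4, 0.0, 0.7]
gripper_width: 64.0
grasp_force: 0.0
```

```bash
python3 -m jog '[[[0.01,0.045,-0.3],[0,0,0],-0.5],[[0.01,0.045,-0.6],[0,0,0],-0.5],[[0.01,0.045,-0.81],[0,0,0],-0.5],[[0.01,0.045,-0.81],[0,0,0],-0.5],[[0.01,0.045,-0.81],[0,0,0],0],[[0.01,0.045,-0.81],[0,0,0],1],[[0.01,0.045,-0.81],[0,0,0],1],[[0.01,0.045,-0.81],[0,0,0],1],[[0.01,0.045,-0.81],[0,0,0],1],[[0.01,0.045,-0.81],[0,0,0],1]]'
python3 -m jog '[[[0,0,0.2],[0,0,0],1],[[0,0,0.5],[0,0,0],1],[[0,0,0.8],[0,0,0],1],[[0,0,1],[0,0,0],1],[[0,0,1],[0,0,0],1]]'
```

```text
clock: 21.5
position: [475.9, -348.3, 66.1]
ee_rot: [-0.665, 0.747, -0.003, 0.001]
contact_force: [-1.9, 0.5, 6.4]
gripper_width: 38.2
grasp_force: 60.6
clock: 22.0
position: [476.0, -348.4, 167.2]
ee_rot: [-0.665, 0.747, -0.004, 0.002]
contact_force: [0.3, 0.9, -1.2]
gripper_width: 38.2
grasp_force: 60.7
```

```bash
python3 -m jog '[[[0,0.1,0.25],[0,0,0],1],[[0.1,0.35,0.5],[0,0,0],1],[[0.3,0.6,0.7],[0,0,0],1],[[0.5,0.8,0.7],[0,0,0],1],[[0.6,1,0.7],[0,0,0],1]]'
python3 -m jog '[[[0.2,0.25,0],[0,0,0],1],[[0.35,0.5,0],[0,0,0],1],[[0.5,0.75,0],[0,0,0],1],[[0.6,1,0],[0,0,0],1],[[0.6,1,0],[0,0,0],1]]'
python3 -m jog '[[[0.25,0.25,0],[0,0,0],1],[[0.38,0.38,0],[0,0,0],1],[[0.38,0.38,0],[0,0,0],1],[[0.38,0.38,0],[0,0,0],1]]'
```

```text
clock: 22.5
position: [535.0, -246.1, 232.3]
ee_rot: [-0.665, 0.747, 0.0, 0.0]
contact_force: [0.3, 0.2, -1.8]
gripper_width: 37.9
grasp_force: 60.8
clock: 23.0
position: [594.5, -144.5, 231.0]
ee_rot: [-0.666, 0.746, 0.001, -0.0]
contact_force: [-0.3, 0.5, -1.1]
gripper_width: 38.6
grasp_force: 60.7
clock: 23.4
position: [631.4, -109.5, 231.7]
ee_rot: [-0.665, 0.747, 0.001, -0.001]
contact_force: [-0.5, -0.0, -1.7]
gripper_width: 38.5
grasp_force: 60.9
```

```bash
python3 -m jog '[[[0.02,0,-0.25],[0,0,0],1],[[0.02,0,-0.5],[0,0,0],1],[[0.02,0,-0.75],[0,0,0],1],[[0.02,0,-0.87],[0,0,0],1],[[0.02,0,-0.9],[0,0,0],1],[[0.02,0,-0.92],[0,0,0],1],[[0.02,0,-0.93],[0,0,0],1],[[0.02,0,-0.94],[0,0,0],1],[[0.02,0,-0.94],[0,0,0],1]]'
```

```text
clock: 24.3
position: [634.3, -109.4, 139.6]
ee_rot: [-0.665, 0.747, -0.0, 0.001]
contact_force: [0.3, -0.9, -2.0]
gripper_width: 38.3
grasp_force: 60.9
```

```bash
python3 -m jog '[[[0,0,-0.015],[0,0,0],1],[[0,0,-0.03],[0,0,0],1],[[0,0,-0.04],[0,0,0],1],[[0,0,-0.04],[0,0,0],1]]'
```

```text
clock: 24.7
position: [634.2, -109.4, 136.3]
ee_rot: [-0.665, 0.747, -0.0, 0.0]
contact_force: [-3.1, 1.4, 4.9]
gripper_width: 38.6
grasp_force: 61.6
```

```bash
python3 -m jog '[[[0,0,0],[0,0,0],0],[[0,0,0],[0,0,0],-0.4],[[0,0,0],[0,0,0],-0.4],[[0,0,0],[0,0,0],-0.4],[[0,0,0.2],[0,0,0],-0.4],[[0,0,0.5],[0,0,0],-0.4],[[0,0,0.8],[0,0,0],-0.5],[[0,0,0.8],[0,0,0],-0.5]]'
python3 -m jog '[[[-0.2,-0.4,0],[0,0,0],-0.5],[[-0.4,-0.8,0],[0,0,0],-0.5],[[-0.48,-1,0],[0,0,0],-0.5],[[-0.48,-1,0],[0,0,0],-0.5]]'
python3 m.py | grep -e blue -e clearcap
python3 -m jog '[[[0,-0.39,-0.2],[0,0,0],-0.5],[[0,-0.39,-0.5],[0,0,0],-0.5],[[0,-0.39,-0.75],[0,0,0],-0.5],[[0,-0.39,-0.75],[0,0,0],-0.5],[[0,-0.39,-0.75],[0,0,0],-0.5]]'
```

```text
clock: 25.5
position: [636.7, -109.8, 220.2]
ee_rot: [-0.665, 0.747, -0.004, 0.003]
contact_force: [0.1, 0.3, 0.2]
gripper_width: 64.0
grasp_force: 0.0
clock: 25.9
position: [584.5, -211.8, 214.4]
ee_rot: [-0.664, 0.748, 0.0, -0.0]
contact_force: [0.1, 0.7, -0.1]
gripper_width: 64.2
grasp_force: 0.0
blue~90 px [267. 184.] area 372 ctr [588.2  54.1] rect [587.2  59.6] [168.7  16.4] 83.26 medz 101.1
blue~90 px [270. 219.] area 30 ctr [507.9  44.5] rect [508.2  44.2] [28.3  5.9] 82.95 medz 111.1
blue~90 px [403. 226.] area 215 ctr [ 497.7 -263.9] rect [ 497.7 -263.9] [35.1 38.7] 26.66 medz 90.7
clock: 26.45
position: [586.7, -247.8, 139.9]
ee_rot: [-0.666, 0.746, -0.0, -0.0]
contact_force: [0.3, 1.4, 1.5]
gripper_width: 64.0
grasp_force: 0.0
```

```bash
python3 -m jog '[[[0,-0.01,-0.3],[0,0,0],-0.5],[[0,-0.01,-0.55],[0,0,0],-0.5],[[0,-0.01,-0.78],[0,0,0],-0.5],[[0,-0.01,-0.78],[0,0,0],-0.5],[[0,-0.01,-0.78],[0,0,0],0],[[0,-0.01,-0.78],[0,0,0],1],[[0,-0.01,-0.78],[0,0,0],1],[[0,-0.01,-0.78],[0,0,0],1],[[0,-0.01,-0.78],[0,0,0],1],[[0,-0.01,-0.78],[0,0,0],1]]'
python3 -m jog '[[[0,0,0.2],[0,0,0],1],[[0,0,0.5],[0,0,0],1],[[0,0,0.8],[0,0,0],1],[[0,0,1],[0,0,0],1],[[0,0,1],[0,0,0],1]]'
```

```text
clock: 27.45
position: [588.2, -249.8, 64.6]
ee_rot: [-0.665, 0.747, -0.003, 0.002]
contact_force: [1.5, 1.6, 6.3]
gripper_width: 38.6
grasp_force: 60.1
clock: 27.95
position: [587.5, -249.8, 165.5]
ee_rot: [-0.665, 0.747, -0.003, 0.002]
contact_force: [0.6, 0.4, -1.0]
gripper_width: 38.7
grasp_force: 60.4
```

```bash
python3 -m jog '[[[0,0,0.25],[0,0,0],1],[[0,0.1,0.5],[0,0,0],1],[[0,0.3,0.75],[0,0,0],1],[[0,0.55,0.9],[0,0,0],1],[[0,0.8,0.9],[0,0,0],1],[[0,1,0.9],[0,0,0],1]]'
python3 -m jog '[[[0.1,0.25,0],[0,0,0],1],[[0.2,0.5,0],[0,0,0],1],[[0.3,0.75,0],[0,0,0],1],[[0.4,1,0],[0,0,0],1],[[0.55,1.1e0,0],[0,0,0],1]]' || true
python3 -m jog '[[[0.1,0.25,0],[0,0,0],1],[[0.2,0.5,0],[0,0,0],1],[[0.35,0.75,0],[0,0,0],1],[[0.55,1,0],[0,0,0],1],[[0.55,1,0],[0,0,0],1]]'
```

```text
clock: 28.55
position: [585.1, -148.0, 250.5]
ee_rot: [-0.665, 0.747, 0.001, -0.0]
contact_force: [-0.1, 0.0, -1.5]
gripper_width: 38.5
grasp_force: 60.6
clock: 29.05
position: [641.8, -46.4, 248.8]
ee_rot: [-0.666, 0.746, 0.001, -0.001]
contact_force: [-0.3, -0.3, -1.7]
gripper_width: 38.2
grasp_force: 60.6out of range; nothing moved
```

```bash
python3 -m jog '[[[0.005,0.08,-0.1],[0,0,0],1],[[0.005,0.08,-0.4],[0,0,0],1],[[0.005,0.08,-0.7],[0,0,0],1],[[0.005,0.08,-0.9],[0,0,0],1],[[0.005,0.08,-0.97],[0,0,0],1],[[0.005,0.08,-1],[0,0,0],1],[[0.005,0.08,-1],[0,0,0],1]]'
python3 -m jog '[[[0,0,-0.04],[0,0,0],1],[[0,0,-0.07],[0,0,0],1],[[0,0,-0.09],[0,0,0],1],[[0,0,-0.11],[0,0,0],1],[[0,0,-0.12],[0,0,0],1],[[0,0,-0.12],[0,0,0],1]]'
```

```text
clock: 29.75
position: [641.6, -41.6, 152.1]
ee_rot: [-0.665, 0.747, -0.0, 0.0]
contact_force: [0.5, -0.3, -1.3]
gripper_width: 38.1
grasp_force: 60.7
clock: 30.35
position: [641.4, -41.4, 139.7]
ee_rot: [-0.665, 0.747, 0.0, -0.0]
contact_force: [0.4, -0.6, -0.9]
gripper_width: 38.6
grasp_force: 60.7
```

```bash
python3 -m jog '[[[0,0.03,0],[0,0,0],1],[[0,0.03,-0.02],[0,0,0],1],[[0,0.03,-0.035],[0,0,0],1],[[0,0.03,-0.05],[0,0,0],1],[[0,0.03,-0.05],[0,0,0],1]]'
```

```text
clock: 30.85
position: [641.5, -38.4, 134.7]
ee_rot: [-0.665, 0.747, 0.0, -0.0]
contact_force: [0.6, -0.6, -0.3]
gripper_width: 38.2
grasp_force: 60.9
```

```bash
python3 -m jog '[[[0,0,-0.01],[0,0,0],1],[[0,0,-0.02],[0,0,0],1],[[0,0,-0.02],[0,0,0],1]]'
python3 -m jog '[[[0,0,0],[0,0,0],0],[[0,0,0],[0,0,0],-0.4],[[0,0,0],[0,0,0],-0.4],[[0,0,0],[0,0,0],-0.4],[[0,0,0.2],[0,0,0],-0.4],[[0,0,0.5],[0,0,0],-0.4],[[0,0,0.8],[0,0,0],-0.5],[[0,0,0.8],[0,0,0],-0.5]]'
python3 -m jog '[[[-0.3,-0.2,0],[0,0,0],-0.5],[[-0.6,-0.6,0],[0,0,0],-0.5],[[-0.8,-1,0],[0,0,0],-0.5],[[-0.8,-1,0],[0,0,0],-0.5]]'
python3 -m jog '[[[-0.3,-0.4,0],[0,0,0],-0.5],[[-0.6,-0.8,0],[0,0,0],-0.5],[[-0.63,-1,0],[0,0,0],-0.5],[[-0.63,-1,0],[0,0,0],-0.5]]'
python3 m.py | grep -e blue -e clearcap
```

```text
clock: 31.15
position: [641.6, -38.5, 134.5]
ee_rot: [-0.665, 0.747, -0.0, 0.0]
contact_force: [-2.6, 0.2, 4.9]
gripper_width: 38.4
grasp_force: 61.6
clock: 31.95
position: [644.2, -38.5, 218.2]
ee_rot: [-0.665, 0.747, -0.003, 0.004]
contact_force: [0.9, 0.5, 0.7]
gripper_width: 64.0
grasp_force: 0.0
clock: 32.35
position: [558.6, -141.6, 212.7]
ee_rot: [-0.663, 0.748, 0.0, -0.001]
contact_force: [0.2, 0.1, -0.4]
gripper_width: 64.2
grasp_force: 0.0
clock: 32.75
position: [497.7, -240.2, 212.5]
ee_rot: [-0.664, 0.748, 0.0, -0.0]
contact_force: [0.0, -0.0, 0.3]
gripper_width: 64.0
grasp_force: 0.0
blue~90 px [268. 185.] area 391 ctr [588.   50.2] rect [587.   54.8] [181.6  16.4] 82.9 medz 100.8
blue~90 px [400. 230.] area 54 ctr [ 488. -257.] rect [ 487.5 -256.8] [13.9 20.9] 1.11 medz 89.5
clearcap px [309. 158.] area 248 ctr [640.6 -40.3] rect [640.7 -40.4] [38.3 35.6] 0.87 medz 160.6
clearcap px [342. 159.] area 134 ctr [ 638.9 -114. ] rect [ 640.3 -113.9] [38.6 20.4] 81.47 medz 161.2
```

```bash
python3 -m jog '[[[0,-0.235,-0.2],[0,0,0],-0.5],[[0,-0.235,-0.5],[0,0,0],-0.5],[[0,-0.235,-0.75],[0,0,0],-0.5],[[0,-0.235,-0.75],[0,0,0],-0.5],[[0,-0.235,-0.75],[0,0,0],-0.5]]'
```

```text
clock: 33.3
position: [499.4, -261.2, 137.9]
ee_rot: [-0.666, 0.746, -0.0, -0.0]
contact_force: [1.2, 0.0, 0.3]
gripper_width: 64.2
grasp_force: 0.0
```

```bash
python3 -m jog '[[[-0.015,-0.025,-0.3],[0,0,0],-0.5],[[-0.015,-0.025,-0.55],[0,0,0],-0.5],[[-0.015,-0.025,-0.76],[0,0,0],-0.5],[[-0.015,-0.025,-0.76],[0,0,0],-0.5],[[-0.015,-0.025,-0.76],[0,0,0],0],[[-0.015,-0.025,-0.76],[0,0,0],1],[[-0.015,-0.025,-0.76],[0,0,0],1],[[-0.015,-0.025,-0.76],[0,0,0],1],[[-0.015,-0.025,-0.76],[0,0,0],1],[[-0.015,-0.025,-0.76],[0,0,0],1]]'
python3 -m jog '[[[0,0,0.2],[0,0,0],1],[[0,0,0.5],[0,0,0],1],[[0,0,0.8],[0,0,0],1],[[0,0,1],[0,0,0],1],[[0,0,1],[0,0,0],1]]'
python3 -m jog '[[[0,0,0.25],[0,0,0],1],[[0.1,0.1,0.5],[0,0,0],1],[[0.2,0.3,0.75],[0,0,0],1],[[0.3,0.55,0.85],[0,0,0],1],[[0.4,0.8,0.85],[0,0,0],1],[[0.5,1,0.85],[0,0,0],1]]'
python3 -m jog '[[[0.1,0.25,0],[0,0,0],1],[[0.2,0.5,0],[0,0,0],1],[[0.35,0.75,0],[0,0,0],1],[[0.5,1,0],[0,0,0],1],[[0.5,1,0],[0,0,0],1]]'
```

```text
clock: 34.3
position: [499.2, -264.9, 64.3]
ee_rot: [-0.665, 0.747, -0.002, 0.001]
contact_force: [0.7, -0.0, 7.8]
gripper_width: 38.5
grasp_force: 60.1
clock: 34.8
position: [498.4, -264.8, 165.0]
ee_rot: [-0.665, 0.747, -0.003, 0.002]
contact_force: [0.6, 0.7, -2.5]
gripper_width: 38.4
grasp_force: 60.8
clock: 35.4
position: [546.3, -162.8, 245.2]
ee_rot: [-0.665, 0.747, 0.001, -0.0]
contact_force: [1.0, -1.0, -2.5]
gripper_width: 38.3
grasp_force: 60.9
clock: 35.9
position: [597.5, -61.6, 244.1]
ee_rot: [-0.666, 0.746, 0.001, -0.001]
contact_force: [-0.4, -0.0, -2.7]
gripper_width: 38.5
grasp_force: 61.0
```

```bash
python3 -m jog '[[[0.2,0.25,0],[0,0,0],1],[[0.4,0.5,0],[0,0,0],1],[[0.53,0.75,0],[0,0,0],1],[[0.53,0.95,0],[0,0,0],1],[[0.53,0.95,0],[0,0,0],1],[[0.53,0.95,0],[0,0,0],1]]'
python3 -m jog '[[[0,0,-0.25],[0,0,0],1],[[0,0,-0.5],[0,0,0],1],[[0,0,-0.75],[0,0,0],1],[[0,0,-0.9],[0,0,0],1],[[0,0,-0.95],[0,0,0],1],[[0,0,-0.95],[0,0,0],1]]'
```

```text
clock: 36.5
position: [649.1, 30.3, 245.2]
ee_rot: [-0.665, 0.747, 0.001, -0.001]
contact_force: [0.7, -0.3, -2.2]
gripper_width: 38.4
grasp_force: 61.1
clock: 37.1
position: [649.4, 29.5, 151.1]
ee_rot: [-0.665, 0.747, 0.0, -0.001]
contact_force: [0.4, 0.3, -1.1]
gripper_width: 38.4
grasp_force: 61.3
```

```bash
python3 -m jog '[[[0.01,0.035,-0.03],[0,0,0],1],[[0.01,0.035,-0.08],[0,0,0],1],[[0.01,0.035,-0.12],[0,0,0],1],[[0.01,0.035,-0.14],[0,0,0],1],[[0.01,0.035,-0.155],[0,0,0],1],[[0.01,0.035,-0.165],[0,0,0],1],[[0.01,0.035,-0.175],[0,0,0],1],[[0.01,0.035,-0.175],[0,0,0],1]]'
```

```text
clock: 37.9
position: [651.1, 34.1, 134.4]
ee_rot: [-0.665, 0.747, -0.0, 0.0]
contact_force: [-0.5, -1.0, -2.2]
gripper_width: 38.5
grasp_force: 61.5
```

```bash
python3 -m jog '[[[0,0,-0.015],[0,0,0],1],[[0,0,-0.03],[0,0,0],1],[[0,0,-0.03],[0,0,0],1]]'
python3 -m jog '[[[0,0,0],[0,0,0],0],[[0,0,0],[0,0,0],-0.4],[[0,0,0],[0,0,0],-0.4],[[0,0,0],[0,0,0],-0.4],[[0,0,0.2],[0,0,0],-0.4],[[0,0,0.5],[0,0,0],-0.4],[[0,0,1],[0,0,0],-0.4],[[0,0,1],[0,0,0],-0.4]]'
python3 -m jog '[[[0,-0.5,0],[0,0,0],-0.3],[[-0.3,-1,0],[0,0,0],-0.3],[[-0.8,-1,0],[0,0,0],-0.3],[[-1,-1,0],[0,0,0],-0.3],[[-1,-1,0],[0,0,0],-0.3]]'
python3 -m jog '[[[-0.5,-0.3,0],[0,0,0],-0.3],[[-1,-0.5,0],[0,0,0],-0.3],[[-1,-0.5,0],[0,0,0],-0.3]]'
python3 - <<'E'
from h import *
im=snap('top','t3');C=cloud(im);f=im['frame'];hsv=cv2.cvtColor(f,cv2.COLOR_RGB2HSV)
m=(hsv[...,0]>4)&(hsv[...,0]<18)&(hsv[...,1]>150)&(C[...,2]>182)
print(m.sum(),np.median(C[m],0),C[m].min(0),C[m].max(0))
a=cv2.imread('pics/t3.png');cv2.imwrite('pics/t3c.png',cv2.resize(a[125:305,200:470],(800,533),interpolation=2))
E
python3 m.py | grep -e blue -e cap
```

```text
clock: 38.2
position: [651.4, 34.1, 134.2]
ee_rot: [-0.665, 0.747, -0.001, 0.0]
contact_force: [-2.2, 1.1, 8.1]
gripper_width: 38.5
grasp_force: 62.2
clock: 39.0
position: [655.0, 34.2, 239.7]
ee_rot: [-0.665, 0.746, -0.005, 0.006]
contact_force: [1.1, 0.0, 0.6]
gripper_width: 59.9
grasp_force: 0.0
clock: 39.5
position: [548.2, -66.8, 232.0]
ee_rot: [-0.665, 0.747, 0.0, 0.0]
contact_force: [0.5, -1.0, 0.6]
gripper_width: 55.4
grasp_force: 0.0
clock: 39.8
position: [447.8, -116.9, 231.2]
ee_rot: [-0.664, 0.747, 0.001, -0.0]
contact_force: [0.9, 0.4, -0.2]
gripper_width: 55.7
grasp_force: 0.0
97 [527.75754493  56.34465656 188.23158633] [ 512.10928507 -426.06650598  182.07664808] [831.57745876  67.27712862 193.60996058]
blue~90 px [285. 187.] area 556 ctr [583.9  10.7] rect [581.2   6.6] [278.7  16.4] 83.37 medz 101.2
clearcap px [277. 153.] area 250 ctr [649.7  31.6] rect [649.3  31.5] [38.9 39.2] 64.91 medz 160.6
clearcap px [309. 158.] area 253 ctr [640.5 -40.5] rect [640.7 -40.4] [38.3 35.6] 0.87 medz 160.6
clearcap px [341. 163.] area 258 ctr [ 630.7 -112.5] rect [ 630.8 -112.7] [38.3 37.7] 0.56 medz 160.5
```

View pics/t3c.png

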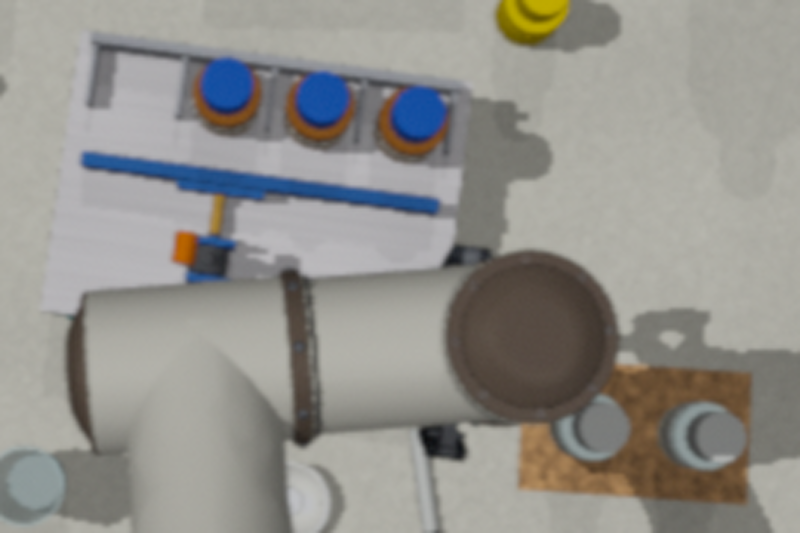

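Jars are in bays 0 to 2 and the bar is clear of them. The lever tip is at about (522,58). I'll grip the roller and swing it down.

```bash
python3 -m jog '[[[0.2,0.4,0],[0,0,0],-0.3],[[0.5,0.8,0],[0,0,0],-0.3],[[0.74,1,0],[0,0,0],-0.3],[[0.74,1,0],[0,0,0],-0.3]]'
python3 -m jog '[[[0,0.3,0],[0,0,0],-0.3],[[0,0.6,0],[0,0,0],-0.3],[[0,0.75,0],[0,0,0],-0.3],[[0,0.75,0],[0,0,0],-0.3],[[0,0.75,0],[0,0,0],-0.3]]'
```

```text
clock: 40.3
position: [529.4, -12.6, 230.7]
ee_rot: [-0.667, 0.746, -0.001, 0.001]
contact_force: [-0.9, 0.3, 0.4]
gripper_width: 55.9
grasp_force: 0.0
clock: 40.8
position: [525.3, 59.2, 231.1]
ee_rot: [-0.665, 0.747, -0.0, -0.0]
contact_force: [0.4, -0.6, -0.6]
gripper_width: 55.5
grasp_force: 0.0
```

```bash
python3 -m jog '[[[-0.03,-0.01,-0.2],[0,0,0],-0.3],[[-0.03,-0.01,-0.4],[0,0,0],-0.3],[[-0.03,-0.01,-0.63],[0,0,0],-0.3],[[-0.03,-0.01,-0.63],[0,0,0],-0.3],[[-0.03,-0.01,-0.63],[0,0,0],0],[[-0.03,-0.01,-0.63],[0,0,0],1],[[-0.03,-0.01,-0.63],[0,0,0],1],[[-0.03,-0.01,-0.63],[0,0,0],1],[[-0.03,-0.01,-0.63],[0,0,0],1],[[-0.03,-0.01,-0.63],[0,0,0],1]]'
```

```text
clock: 41.8
position: [524.2, 58.0, 170.3]
ee_rot: [-0.665, 0.747, -0.002, 0.002]
contact_force: [3.9, -2.8, 0.3]
gripper_width: 22.6
grasp_force: 59.8
```

```bash
python3 -m jog '[[[0.014,0.123,-0.031],[0,0,0],1],[[0.028,0.24,-0.08],[0,0,0],1],[[0.04,0.348,-0.147],[0,0,0],1],[[0.051,0.445,-0.228],[0,0,0],1],[[0.061,0.53,-0.324],[0,0,0],1],[[0.069,0.598,-0.43],[0,0,0],1],[[0.075,0.65,-0.547],[0,0,0],1],[[0.079,0.684,-0.669],[0,0,0],1],[[0.081,0.7,-0.796],[0,0,0],1],[[0.081,0.7,-0.87],[0,0,0],1],[[0.081,0.7,-0.87],[0,0,0],1],[[0.081,0.7,-0.87],[0,0,0],1]]'
```

```text
clock: 43.0
position: [533.6, 132.5, 84.2]
ee_rot: [-0.666, 0.746, -0.001, 0.006]
contact_force: [-1.6, 11.8, 4.1]
gripper_width: 22.5
grasp_force: 81.1
```

```bash
python3 -m jog '[[[0,0,0],[0,0,0],-0.3],[[0,0,0],[0,0,0],-0.3],[[0,0,0],[0,0,0],-0.3],[[0,0,0],[0,0,0],-0.3],[[0,0,0.3],[0,0,0],-0.3],[[0,0,0.6],[0,0,0],-0.3],[[0,0,0.6],[0,0,0],1],[[0,0,0.6],[0,0,0],1],[[0,0,0.6],[0,0,0],1],[[0,0,0.6],[0,0,0],1]]'
python3 m.py | grep -e blue -e cap -e orange
```

```text
clock: 44.0
position: [529.4, 127.6, 140.1]
ee_rot: [-0.665, 0.747, 0.0, -0.001]
contact_force: [0.1, -0.4, 0.4]
gripper_width: 0.1
grasp_force: 0.0
blue~90 px [290. 175.] area 582 ctr [611.2   0.8] rect [609.   -0.9] [272.6  18. ] 83.42 medz 101.5
clearcap px [277. 153.] area 251 ctr [649.7  31.5] rect [650.6  32. ] [38.3 37.8] 1.09 medz 160.7
clearcap px [309. 158.] area 251 ctr [640.5 -40.4] rect [640.7 -40.4] [38.3 35.6] 0.87 medz 160.8
clearcap px [341. 162.] area 260 ctr [ 631.  -112.6] rect [ 630.8 -112.7] [38.3 37.7] 0.56 medz 160.5
orange px [277. 163.] area 74 ctr [636.8  31.7] rect [640.   32.9] [25.8 46.4] 1.08 medz 125.6
orange px [306. 167.] area 77 ctr [629.2 -36.7] rect [633.2 -37.5] [49.1 29. ] 74.15 medz 125.2
orange px [336. 171.] area 83 ctr [ 621.2 -106.1] rect [ 624.2 -108.7] [49.6 28.7] 61.57 medz 125.5
```

```bash
python3 -m jog '[[[0,0,-0.2],[0,0,0],1],[[0,0,-0.3],[0,0,0],1],[[0,0,-0.33],[0,0,0],1],[[0,0,-0.35],[0,0,0],1],[[0,0,-0.35],[0,0,0],1]]'
python3 -m jog '[[[0,0,-0.01],[0,0,0],1],[[0,0,-0.02],[0,0,0],1],[[0,0,-0.02],[0,0,0],1],[[0,0,-0.02],[0,0,0],1]]'
```

```text
clock: 44.55
position: [530.2, 128.6, 107.0]
ee_rot: [-0.665, 0.747, 0.0, 0.0]
contact_force: [-1.7, 2.1, 4.5]
gripper_width: -0.0
grasp_force: 1.8
clock: 44.95
position: [530.4, 128.6, 106.7]
ee_rot: [-0.665, 0.747, -0.0, 0.001]
contact_force: [-6.3, 3.3, 12.7]
gripper_width: 0.1
grasp_force: 6.4
```

```bash
python3 -m jog '[[[0,0,-0.01],[0,0,0],1],[[0,0,-0.015],[0,0,0],1],[[0,0,-0.015],[0,0,0],1],[[0,0,0.3],[0,0,0],1],[[0,0,0.8],[0,0,0],1],[[0,0,0.8],[0,0,0],1]]'
python3 -m jog '[[[-0.2,0.5,0.2],[0,0,-0.06],-0.4],[[-0.38,1,0.4],[0,0,-0.12],-0.4],[[-0.38,1,0.4],[0,0,-0.2],-0.4],[[-0.38,1,0.4],[0,0,-0.27],-0.4]]'
python3 -m jog '[[[-0.2,0.5,0],[0,0,-0.06],-0.4],[[-0.38,1,0],[0,0,-0.12],-0.4],[[-0.38,1,0],[0,0,-0.19],-0.4],[[-0.38,1,0],[0,0,-0.25],-0.4],[[-0.38,1,0],[0,0,-0.25],-0.4]]'
python3 m.py | grep -e blue -e cap -e orange
python3 -c "
from h import *
s=read_state();print(s['joints']);n=s['ee_rot'];print(2*np.degrees(np.arctan2(n[1],n[0]))-90)
a=snap('scene','s4')['frame'];cv2.imwrite('pics/s4c.png',cv2.resize(a[130:330,160:440,::-1],(784,560),interpolation=2))"
```

```text
clock: 45.55
position: [533.9, 129.2, 191.2]
ee_rot: [-0.666, 0.746, -0.003, 0.006]
contact_force: [0.3, 0.2, 1.1]
gripper_width: -0.2
grasp_force: 0.0
clock: 45.95
position: [491.8, 230.1, 225.3]
ee_rot: [-0.435, 0.9, 0.0, 0.001]
contact_force: [-0.6, 0.0, -0.2]
gripper_width: 57.9
grasp_force: 0.0
clock: 46.45
position: [453.7, 328.2, 223.8]
ee_rot: [-0.189, 0.982, -0.001, -0.0]
contact_force: [-0.3, 0.1, 0.8]
gripper_width: 59.6
grasp_force: 0.0
blue~90 px [288. 174.] area 601 ctr [613.7   3.3] rect [611.4   2.5] [279.9  18.5] 83.41 medz 101.0
blue~90 px [270. 219.] area 33 ctr [507.7  43.9] rect [507.8  44.3] [28.3  6.5] 81.61 medz 111.1
clearcap px [277. 153.] area 255 ctr [650.   31.6] rect [650.1  31.4] [39.7 38. ] 45.76 medz 160.7
clearcap px [309. 157.] area 246 ctr [641.7 -40.6] rect [641.8 -41.5] [36.  37.8] 1.07 medz 161.0
clearcap px [342. 161.] area 257 ctr [ 633.1 -112.9] rect [ 633.1 -112.7] [38.3 37.7] 0.56 medz 161.1
orange px [277. 163.] area 75 ctr [637.4  31.5] rect [641.2  33. ] [28.2 46.4] 1.08 medz 125.7
orange px [306. 166.] area 79 ctr [629.9 -36.6] rect [633.7 -37.6] [49.3 28.1] 74.15 medz 125.9
orange px [336. 170.] area 82 ctr [ 623.2 -106.7] rect [ 626.7 -108.8] [49.6 28.5] 61.57 medz 125.9
orange px [234. 208.] area 48 ctr [530.  127.4] rect [530.  127.5] [12.1 19.3] 82.11 medz 107.4
[ 9.15025269e-01  2.80436800e-01 -1.65330464e-01  1.86385655e-04
 -1.12606672e+00 -2.10328665e+00]
111.92223722040913
```

View pics/s4c.png

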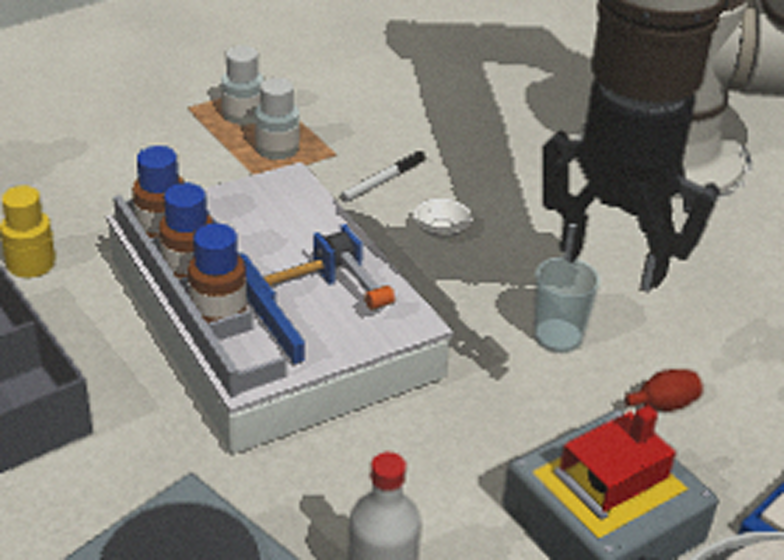

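Jars are clamped: the bar and lever readings match their initial locked positions, and the picture shows the lever flat at (378,297). Next, the guard fin.

```bash
python3 -m jog '[[[0,0.3,0],[0,0,-0.06],-0.2],[[0,0.64,0],[0,0,-0.12],-0.2],[[0,0.64,-0.2],[0,0,-0.2],-0.2],[[0,0.64,-0.4],[0,0,-0.2],-0.2],[[0,0.64,-0.4],[0,0,-0.2],-0.2],[[0,0.64,-0.4],[0,0,-0.2],-0.2]]'
```

```text
clock: 47.15
position: [454.6, 391.6, 184.5]
ee_rot: [0.019, 1.0, -0.0, 0.0]
contact_force: [0.3, 0.7, -0.5]
gripper_width: 51.6
grasp_force: 0.0
```

```bash
python3 -m jog '[[[0,0,-0.3],[0,0,0],-0.2],[[0,0,-0.6],[0,0,0],-0.2],[[0,0,-0.8],[0,0,0],-0.2],[[0,0,-0.8],[0,0,0],-0.2],[[0,0,-0.8],[0,0,0],-0.2],[[0,0,-0.8],[0,0,0],0.3],[[0,0,-0.8],[0,0,0],1],[[0,0,-0.8],[0,0,0],1],[[0,0,-0.8],[0,0,0],1],[[0,0,-0.8],[0,0,0],1],[[0,0,-0.8],[0,0,0],1]]'
```

```text
clock: 48.25
position: [454.8, 394.7, 106.3]
ee_rot: [0.019, 1.0, 0.003, 0.002]
contact_force: [-2.7, 4.9, 3.5]
gripper_width: 12.5
grasp_force: 60.6
```

```bash
python3 -m jog '[[[0.098,-0.003,0.083],[0,0,0],1],[[0.207,-0.007,0.151],[0,0,0],1],[[0.326,-0.011,0.201],[0,0,0],1],[[0.45,-0.016,0.233],[0,0,0],1],[[0.578,-0.02,0.246],[0,0,0],1],[[0.706,-0.025,0.239],[0,0,0],1],[[0.832,-0.029,0.214],[0,0,0],1],[[0.832,-0.029,0.214],[0,0,0],1]]'
python3 -m jog '[[[0.12,-0.004,-0.044],[0,0,0],1],[[0.233,-0.008,-0.105],[0,0,0],1],[[0.335,-0.012,-0.183],[0,0,0],1],[[0.425,-0.015,-0.275],[0,0,0],1],[[0.425,-0.015,-0.275],[0,0,0],1],[[0.425,-0.015,-0.275],[0,0,0],1]]'
python3 -c "
from h import *
a=snap('scene','s5')['frame'];cv2.imwrite('pics/s5c.png',cv2.resize(a[210:360,300:480,::-1],(600,500),interpolation=2))"
```

```text
clock: 49.05
position: [538.3, 391.7, 127.4]
ee_rot: [0.019, 1.0, 0.002, 0.001]
contact_force: [-2.5, 5.9, 5.0]
gripper_width: 12.9
grasp_force: 58.8
clock: 49.65
position: [582.0, 390.3, 101.3]
ee_rot: [0.019, 1.0, 0.003, 0.003]
contact_force: [0.1, 4.4, 6.8]
gripper_width: 12.4
grasp_force: 61.5
```

View pics/s5c.png

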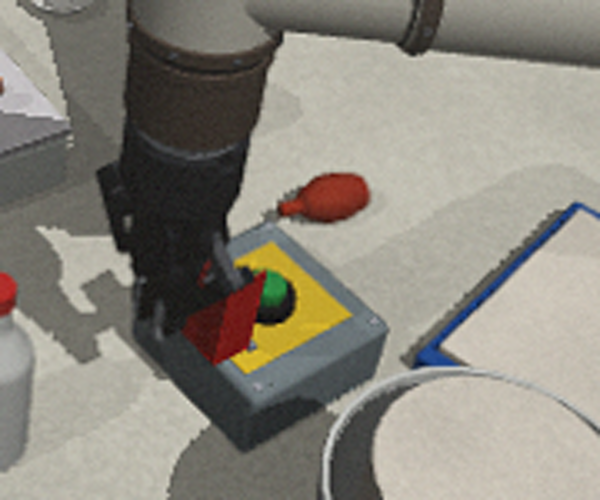

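Guard is open to about 1.65 rad, held by the fin, with the green button visible at (275,290). I'll open the fingers fully, wider than the cover, so it can fall back between them, then rise.

```bash
python3 -m jog '[[[0,0,0],[0,0,0],-0.5],[[0,0,0],[0,0,0],-1],[[0,0,0],[0,0,0],-1],[[0,0,0],[0,0,0],-1],[[0,0,0],[0,0,0],-1],[[0,0,0.1],[0,0,0],-1],[[0,0,0.3],[0,0,0],-1],[[0,0,0.6],[0,0,0],-1],[[0,0,1],[0,0,0],-1],[[0,0,1],[0,0,0],-1]]'
python3 -m jog '[[[-0.3,0,0],[0,0,0],1],[[-0.7,0,0],[0,0,0],1],[[-1,0.01,0],[0,0,0],1],[[-1,0.01,0],[0,0,0],1],[[-1,0.01,0],[0,0,0],1],[[-1,0.01,0],[0,0,0],1]]'
python3 - <<'E'
from h import *
im=snap('scene','s6');a=im['frame'];cv2.imwrite('pics/s6c.png',cv2.resize(a[210:360,300:480,::-1],(600,500),interpolation=2))
hsv=cv2.cvtColor(a,cv2.COLOR_RGB2HSV);C=cloud(im)
m=(hsv[...,0]>45)&(hsv[...,0]<80)&(hsv[...,1]>120);m[:250]=0;m[:,:330]=0;m[:,420:]=0
v,u=np.where(m);t=m&(C[...,2]>75);print(m.sum(),C[t].mean(0),onz(im,u.mean(),v.mean(),76))
E
```

```text
clock: 50.7
position: [582.8, 389.6, 206.8]
ee_rot: [0.019, 1.0, 0.004, 0.006]
contact_force: [0.3, 0.0, 1.0]
gripper_width: 85.3
grasp_force: 0.0
clock: 51.3
position: [480.6, 389.0, 198.7]
ee_rot: [0.02, 1.0, 0.0, 0.0]
contact_force: [0.2, 0.3, 0.2]
gripper_width: 0.4
grasp_force: 0.0
94 [483.88749491 396.4534295   81.6910448 ] [479.68520106 393.42590115  76.        ]
```

View pics/s6c.png

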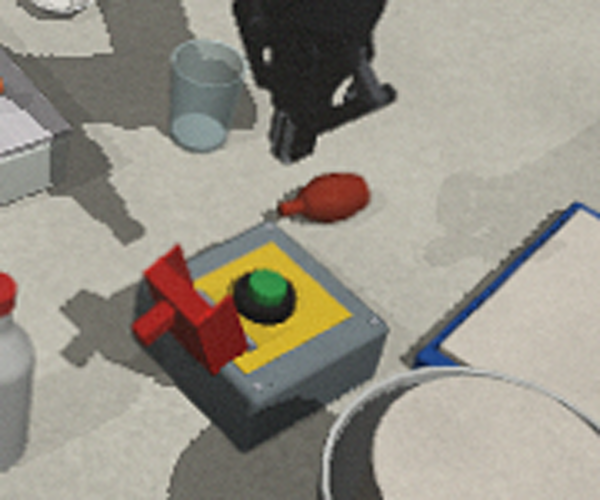

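```bash
python3 -m jog '[[[-0.045,0.02,-0.3],[0,0,0],1],[[-0.045,0.02,-0.7],[0,0,0],1],[[-0.045,0.02,-1],[0,0,0],1],[[-0.045,0.02,-1],[0,0,0],1],[[-0.045,0.02,-1],[0,0,0],1]]'
python3 -m jog '[[[0,0,-0.1],[0,0,0],1],[[0,0,-0.18],[0,0,0],1],[[0,0,-0.22],[0,0,0],1],[[0,0,-0.25],[0,0,0],1],[[0,0,-0.27],[0,0,0],1],[[0,0,-0.27],[0,0,0],1]]'
```

```text
clock: 51.85
position: [476.4, 390.8, 98.3]
ee_rot: [0.02, 1.0, -0.0, 0.0]
contact_force: [-0.2, 0.2, 0.5]
gripper_width: -0.4
grasp_force: 0.0
clock: 52.45
position: [476.1, 391.6, 75.9]
ee_rot: [0.018, 1.0, 0.001, 0.002]
contact_force: [-6.2, -2.4, 19.4]
gripper_width: 0.0
grasp_force: 9.4
```

```bash
python3 -m jog '[[[0,0,-0.01],[0,0,0],1],[[0,0,-0.01],[0,0,0],1],[[0,0,-0.01],[0,0,0],1]]'
python3 -m jog '[[[0,0,0.03],[0,0,0],1],[[0,0,0.03],[0,0,0],1],[[0,0,0.03],[0,0,0],1]]'
python3 -m jog '[[[0,0,0.03],[0,0,0],1],[[0,0,0.03],[0,0,0],1],[[0,0,0.03],[0,0,0],1]]'
```

```text
clock: 52.75
position: [476.2, 391.6, 75.8]
ee_rot: [0.018, 1.0, 0.001, 0.002]
contact_force: [-7.4, -3.8, 22.0]
gripper_width: 0.1
grasp_force: 11.2
clock: 53.05
position: [476.1, 391.5, 76.0]
ee_rot: [0.019, 1.0, 0.001, 0.001]
contact_force: [-1.8, -0.6, 10.3]
gripper_width: 0.1
grasp_force: 5.0
clock: 53.35
position: [476.0, 391.5, 77.1]
ee_rot: [0.019, 1.0, 0.001, 0.001]
contact_force: [1.5, 0.9, 3.6]
gripper_width: 0.1
grasp_force: 2.1
```

The stop at z 75.8 is higher than the 72 I calculated, so I'll profile force against height while backing off.

```bash
for i in 1 2 3 4; do python3 -m jog '[[[0,0,0.015],[0,0,0],1],[[0,0,0.015],[0,0,0],1],[[0,0,0.015],[0,0,0],1]]' | grep -e posi -e contact; done
python3 -m jog '[[[0,0,0.5],[0,0,0],1],[[0,0,0.9],[0,0,0],1],[[-0.6,-0.5,0.9],[0,0,0],1],[[-1,-1,0.9],[0,0,0],1],[[-1,-1,0.9],[0,0,0],1]]' | grep posi
python3 - <<'E'
from h import *
im=snap('top','t7');a=im['frame'];C=cloud(im)
cv2.imwrite('pics/t7c.png',cv2.resize(a[190:270,85:165,::-1],(480,480),interpolation=2))
hsv=cv2.cvtColor(a,cv2.COLOR_RGB2HSV)
m=(hsv[...,0]>45)&(hsv[...,0]<80)&(hsv[...,1]>120);m[:190]=0;m[270:]=0;m[:,165:]=0;m[:,:85]=0
v,u=np.where(m);print(m.sum(),np.median(C[m],0),onz(im,u.mean(),v.mean(),78),np.ptp(u),np.ptp(v),np.sort(C[m][:,2])[::8])
d=(hsv[...,2]<60)&(C[...,2]>55)&(C[...,2]<90);d[:190]=0;d[270:]=0;d[:,165:]=0;d[:,:85]=0
print(d.sum(),np.percentile(C[d][:,2],[10,50,90]),np.median(C[d],0))
E
```

```text
position: [476.0, 391.4, 78.0]
contact_force: [2.7, 1.7, 3.4]
position: [475.1, 390.7, 79.1]
contact_force: [1.4, 1.0, 2.8]
position: [474.9, 390.4, 80.4]
contact_force: [0.7, 1.9, 2.0]
position: [474.8, 390.2, 81.8]
contact_force: [0.5, 0.8, 1.4]
position: [372.9, 287.9, 171.3]
143 [477.56091223 391.77841453  81.91032989] [477.80052744 393.28078763  78.        ] 13 12 [67.93599145 72.10382227 73.65948482 75.53605751 78.01750129 79.46125217
 80.4221222  80.99955763 81.5172438  81.98394551 82.33505435 82.70322098
 83.15314796 83.68225034 84.35768833 84.84046426 85.55294903 86.41675889]
88 [69.38286542 72.89308523 75.79529207] [473.92647272 381.48483596  72.89308523]
```

View pics/t7c.png

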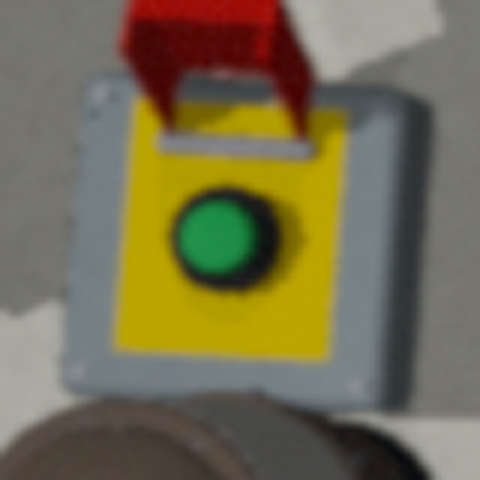

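The force profile runs linearly from about 82 down to 76 mm and then hits a hard stop, so the button made its full 6 mm stroke. The picture shows the guard open behind the button at (220,235). One last check of the jars, then I'll hand in.

```bash
python3 m.py | grep -e blue -e cap -e orange; python3 -c "
from h import *
im=snap('top');C=cloud(im);z=C[...,2].copy();z[:,:370]=0;z[:,460:]=0;z[:240]=0;z[300:]=0
m=(z>84)&(z<100);n,l,s,c=cv2.connectedComponentsWithStats(m.astype(np.uint8))
for i in range(1,n):
  if s[i,4]>40: print('matjar',C[l==i].mean(0))
print(read_state()['clock'])"
```

```text
blue~90 px [288. 174.] area 599 ctr [613.7   3.5] rect [611.4   2.5] [279.9  18.5] 83.53 medz 101.3
blue~90 px [270. 219.] area 31 ctr [507.8  43.9] rect [508.1  44.3] [28.3  5.6] 82.95 medz 111.3
clearcap px [277. 153.] area 253 ctr [650.1  31.4] rect [650.6  32. ] [38.3 37.8] 1.08 medz 160.8
clearcap px [309. 157.] area 248 ctr [641.5 -40.6] rect [641.8 -40.4] [37.9 38.2] 46.26 medz 160.7
clearcap px [342. 161.] area 255 ctr [ 633.2 -113. ] rect [ 633.1 -112.7] [38.3 37.7] 0.56 medz 160.7
orange px [276. 163.] area 77 ctr [637.2  31.9] rect [641.2  33. ] [28.2 46.4] 1.08 medz 125.1
orange px [306. 166.] area 78 ctr [629.7 -36.9] rect [633.6 -37.7] [49.1 28.1] 74.15 medz 125.3
orange px [336. 170.] area 84 ctr [ 623.5 -106.2] rect [ 626.7 -108.8] [49.6 28.5] 61.57 medz 126.1
orange px [234. 208.] area 48 ctr [530.  127.4] rect [530.  127.5] [12.1 19.3] 82.11 medz 106.2
matjar [ 397.57756904 -265.66095666   90.50383554]
matjar [ 392.17523145 -355.6323289    90.72920024]
55.2
```

```bash
python3 -c "
from bench import job_done
print(job_done())"
```

```text
the job is handed in; nothing more can be done
None
```

I handed the job in at about 55 s: both clear jars are on the mat, all three amber jars are clamped with the lever down, the guard is open and the start button was pressed fully; no verdict came back.

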